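# Draw the serving board out from under the tins

## Task

Two small serving boards lie under the low steel rail. Pull the one that has the two stacked tins on it out by its handle, towards the front of the worktop, until the tins have come down onto the worktop behind the rail, still stacked and upright. Do not lift the tins off; leave the board lying flat on the worktop, and leave the other board, under the tea box, where it is.

Things in the scene. Friction and masses are not known exactly. Their poses are not given: they have to be found in the camera images.
- board_handle (a point): grip point on the wooden paddle board under the two tins: mid handle, half-way up its 14 mm thickness, 7 mm above the worktop. +x runs along the handle to the blade, away from the robot; y across the handle (28 mm wide, free 50 mm before and 55 mm beyond this point). Blade 100 mm long, 104 wide, 6 thick, centre 105 mm along +x. 120 mm of pull along -x (under 10 N) clears the tins in every start
- tin_low_centre (a point): centre of the lower tin (76 mm diameter, 58 mm high; z its axis) on the blade; 35 mm up on the board, 29 mm on the worktop. In front of it, 10 to 30 mm off, a fixed level polished steel bar runs across both boards, 14 to 22 mm above the worktop, square to the handles within 4 degrees: boards slide under it, tins are stopped by it. Its thin posts stand 87 mm either side of each board's middle
- tin_top_centre (a point): centre (half-way up) of the upper tin: 57 mm in diameter, 72 mm high, standing loose on the lower tin. z is its axis. The top of the stack is 136 mm above the worktop at the start
- spare_board_handle (a point): the same grip point of the other, equal board, under the tea box (63 x 78 mm, 102 mm high), which lies beside it under the same rail, middles 174 mm apart, on either side. To be left alone
Things that resemble listed ones, but are neither listed nor needed, are in the scene too. Leave any yellow look-alike of the part that bears tin_low_centre alone.

How it is judged (in metres and radians):
At the end, for the whole second after the job is handed in: Lower tin on the worktop (centre under 32 mm up), within 70 mm of its start; upper tin on it, within 25 mm of centre; both upright within 6 degrees. Board flat on the worktop, grip point over 185 mm from the lower tin's middle; other board moved under 30 mm (height (world z) of tin_low_centre below 0.032 m and angle between each of tin_low_centre, tin_top_centre, board_handle's own z axis and vertical below 0.1 rad and height (world z) of tin_top_centre above 0.085 m and horizontal distance between tin_top_centre and tin_low_centre below 0.025 m and distance of tin_low_centre from where it was at the start of the episode below 0.07 m and horizontal distance between board_handle and tin_low_centre above 0.185 m and height (world z) of board_handle below 0.013 m and distance of spare_board_handle from where it was at the start of the episode below 0.03 m); the robot touches nothing.
It fails at once if a tin is lifted off (height (world z) of tin_low_centre above 0.06 m or height (world z) of tin_top_centre above 0.13 m).
It fails at once if a tin topples (angle between any of tin_low_centre, tin_top_centre's own z axis and vertical above 0.5 rad).
It fails at once if the other board is pulled (distance of spare_board_handle from where it was at the start of the episode above 0.04 m).
It also fails if it takes over 35 s, if anything falls off the work surface, if the arm or the gripper's body presses on something with over 40 N, if the wrist force passes 120 N, or if a joint passes its speed limit or range.

## Robot

A 7-joint arm with a two-finger parallel gripper is mounted at the origin on a cart in front of the work surface, level with it; the furniture and walls round the work are solid. World frame = base frame: x ahead of the robot, y to its left, z up, the work surface at z = 0. Lengths are in mm, angles in rad, forces in N, time in s.
With the tool pointing down it reaches from about 400 to 875 mm from the base axis. Payload 4.4 kg.
Tool frame: the origin (TCP) lies on the centre line of the jaws, within the pads' length; the fingertips stand 11 mm ahead of it and the grasp point (between the pads) lies 8 mm behind it (ctrl.tips_ahead is the distance from the TCP to the fingertips, in mm); z points along the fingers, y is the line along which they close (so a half turn about z gives the same grasp; the last joint's range is limited). The gripper opens to 85 mm and grips with 20 to 120 N. Pads are 22 mm wide; open, the fingers measure 114 mm over their backs; the gripper's body (76 mm by 85 mm) begins 54 mm behind the grasp point. The pads swing forward as they close: fully open they stand 13 mm farther back than shut.
Start: joints at [-0.066, 0.628, 0.038, 1.517, -0.027, 0.996, -0.02], TCP at [650.014, 0.027, 242.313] pointing down, gripper open.
Joint ranges: [-3.06, 3.06], [-0.37, 2.12], [-1.25, 1.32], [0.18, 2.47], [-1.1, 4.24], [0.23, 1.98], [-2.94, 2.94]. Speed limits (rad/s): [2.57, 2.57, 3.14, 3.14, 3.14, 3.14, 3.14].

## Interface

Orientations are given as [roll, pitch, yaw] about the fixed x, y, z axes, in that order (R = Rz(yaw) Ry(pitch) Rx(roll)).
In Python, from cell import ctrl, eyes, job gives the robot as it stands. The module is installed in compiled form; this text tells all that it offers.
- The arm moves only by the tool carry_out, never from a script. Its argument "moves" is a list of rows, each an object of numbers: "tx", "ty", "tz": the shift along the tool's x, y, z as a fraction of full scale; "twist": the turn about the tool's z as a fraction of full scale; "fingers": the opening, from 0 (shut) to 1 (fully open). In form: [{"tx": .., "ty": .., "tz": .., "twist": .., "fingers": ..}, ...]. A call has 1 to 12 rows; each row shifts and turns the commanded pose from where the row before left it, along the tool's axes as they then stand; what a row does not reach is not made up. Full scale, the value 1, is 0.3 m for a shift and pi rad for a turn. A row lasts 1/8 s, in which the tool goes at most 62.5 mm and 10.7 degrees, less where a joint would pass 70% of its speed; a pose out of reach is approached as far as the arm can. A call with a number of a shift or a turn outside -1 to 1 is refused whole. A call with a gripper value outside its range is refused whole. The fingers move at their own pace and stop on an object; the grip force is fixed at half the most. Time passes only in rows, so rows that do not move let the fingers close. It gives the time, the measured TCP pose, the force, the opening and the grip force at its end, in the units of the state.
- ctrl.read_state(): the state, without advancing time (a new reading comes with each control period).
- eyes.get_image(name): name is "scene" or "side" or "wrist"; returns a dict with "color" (420x560x3 uint8, blue, green, red), "fovy" (degrees; the focal length in pixels is half the picture's height over the tangent of half this angle, whatever the lens; pixels are square), "cx", "cy" (the principal point, pixels), "world_from_camera" (4x4, takes a point from camera to world coordinates). Camera axes: x right, y up, looking along -z (the intrinsics and any distortion apply to the point x, -y, -z); pixel columns grow to the right and rows downward; lengths in mm; the calibration is good to about 2 mm. A picture is of the moment at which its call begins. There is no depth.
- job.finish_job(): hands the job in; it is judged then, once.
The state is a dict: "clock": time; "qpos": joint angles; "qd": joint speeds; "tau": joint torques, N m; "eef_pos": TCP position; "tool_rot": TCP orientation; "force": force on the tool from outside, world axes, zero at the start; "torque": the same for the moment, N m; "width": finger opening in mm; "gripper_force": force on a finger pad.
Only numpy, scipy, OpenCV 4.12 (cv2) and the standard library are available. Lean on these libraries where they do the work, as an engineer would, in place of code of your own. Each camera call takes 0.05 s, during which the arm holds its last target. There are 200 camera calls.

## Working session

There is one attempt and no reset: what is moved stays moved. The work goes in short steps, Python scripts to look and compute and a tool call to move; the robot and the scene stay as the last step left them, time stands still between calls to the robot, and variables do not carry over. Pictures are saved under pics/ and viewed, at most 10 in all, crops included, and the job is handed in when it is done.

Besides the shell and the picture viewer there is one more tool, called after "Call:" as name([rows], argument=value, ...), one row to a line, values as JSON. carry_out: Moves the arm, as the interface text tells. Its arguments: {"type":"object","properties":{"moves":{"type":"array","items":{"type":"object","properties":{"tx":{"type":"number","minimum":-1,"maximum":1},"ty":{"type":"number","minimum":-1,"maximum":1},"tz":{"type":"number","minimum":-1,"maximum":1},"twist":{"type":"number","minimum":-1,"maximum":1},"fingers":{"type":"number"}}}}},"required":["moves"]}

```bash
mkdir -p pics; cat > h.py <<'E'
from cell import ctrl, eyes, job
import numpy as np, cv2
def snap(n,f):
    im=eyes.get_image(n); cv2.imwrite('pics/'+f+'.png',im['color'])
    np.savez('pics/'+f+'.npz',T=im['world_from_camera'],K=[im['fovy'],im['cx'],im['cy']])
    return im
def ray(f,u,v,z):
    d=np.load('pics/'+f+'.npz'); T=d['T']; fo,cx,cy=d['K']; F=210/np.tan(np.radians(fo)/2)
    r=T[:3,:3]@np.array([(u-cx)/F,-(v-cy)/F,-1]); o=T[:3,3]
    return o+r*(z-o[2])/r[2]
E
python3 - <<'E'
from h import *
for n in ['scene','side','wrist']:
    im=snap(n,n+'0'); print(n,[k for k in im],im['fovy'],im['cx'],im['cy'],im['world_from_camera'].round(2).tolist())
a=[cv2.imread(f'pics/{n}0.png') for n in ('scene','wrist')]
s=ctrl.read_state();print(s['eef_pos'],s['tool_rot'],s['clock'])
E
```

```text
scene ['color', 'fovy', 'cx', 'cy', 'world_from_camera'] 43.68121322793984 280.1269918950926 210.48559273657557 [[0.9, 0.26, -0.33, 307.86], [-0.43, 0.56, -0.71, -757.43], [0.0, 0.79, 0.62, 679.38], [0.0, 0.0, 0.0, 1.0]]
side ['color', 'fovy', 'cx', 'cy', 'world_from_camera'] 51.101427878987394 284.12649444640914 199.96167385494738 [[-0.87, 0.3, -0.4, 300.25], [-0.49, -0.5, 0.71, 553.92], [0.02, 0.82, 0.58, 567.78], [0.0, 0.0, 0.0, 1.0]]
wrist ['color', 'fovy', 'cx', 'cy', 'world_from_camera'] 63.24158382305755 283.89421718445794 216.0174320549518 [[1.0, 0.0, 0.0, 648.75], [-0.0, 0.96, 0.28, 72.39], [-0.0, -0.28, 0.96, 372.61], [0.0, 0.0, 0.0, 1.0]]
[6.49555579e+02 4.07781035e-02 2.41594433e+02] [-3.14012338e+00  9.57751480e-06  1.57082243e+00] 0.15
```

View pics/scene0.png

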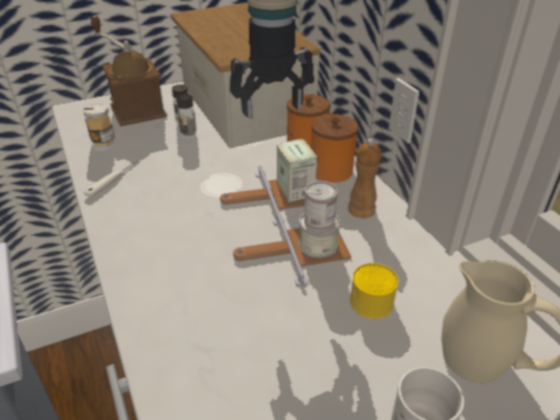

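View pics/wrist0.png

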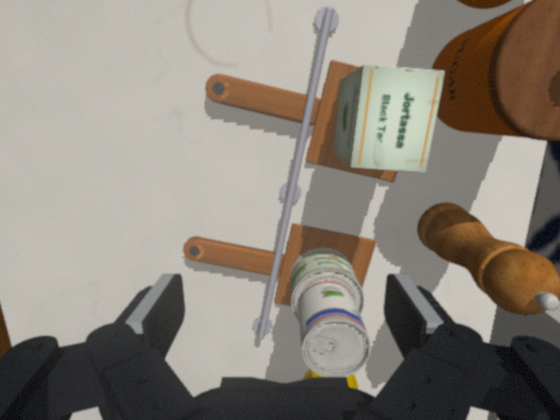

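The wrist view shows the tins' board at the bottom: handle end at (185,247), handle running to (275,263), and blade corners at (290,226) and (375,240). The rail runs from (326,20) to (262,328), and the tea box board is above.

```bash
python3 - <<'E'
from h import *
for nm,u,v,z in [('hend',185,247,14),('hole',195,251,14),('hmid at rail top',272,250,14),('hmid at rail bot',270,274,14),('blade near-left',290,226,6),('blade far-left',375,240,6),('blade near bot',276,303,6),('post top',326,20,22),('post mid',290,191,22),('post bot',262,328,22),('sp end',207,86,14),('sp hole',218,89,14)]:
    print(nm,ray('wrist0',u,v,z).round(1))
for nm,u,v,z in [('hend',235,253,14),('hrail',285,248,14),('post bot',302,282,0),('postend',262,172,22),('blade far right',348,257,6),('blade near right',303,264,6)]:
    print('scene',nm,ray('scene0',u,v,z).round(1))
E
```

```text
hend [536.8 -70.2  14. ]
hole [547.7 -75.   14. ]
hmid at rail top [634.8 -73.8  14. ]
hmid at rail bot [ 632.2 -103.6   14. ]
blade near-left [655.2 -47.9   6. ]
blade far-left [752.5 -64.7   6. ]
blade near bot [ 638.7 -146.1    6. ]
post top [686.9 155.9  22. ]
post mid [654.7  -4.   22. ]
post bot [ 622.2 -170.    22. ]
sp end [572.6  99.9  14. ]
sp hole [583.2  97.1  14. ]
scene hend [537.5 -74.1  14. ]
scene hrail [ 627.6 -101.1   14. ]
scene post bot [ 623.  -181.3    0. ]
scene postend [686.  139.5  22. ]
scene blade far right [ 727.2 -165.6    6. ]
scene blade near right [ 642.6 -146.6    6. ]
```

Call:
carry_out([
  {"tx":-0.088,"ty":-0.08,"tz":0,"twist":0,"fingers":1},
  {"tx":-0.088,"ty":-0.08,"tz":0.05,"twist":0,"fingers":1},
  {"tx":-0.088,"ty":-0.08,"tz":0.1,"twist":0,"fingers":1},
  {"twist":-0.0553,"fingers":1},
  {"twist":-0.0553,"fingers":1},
  {"twist":-0.0553,"fingers":1},
  {"twist":-0.0553,"fingers":1},
  {"twist":-0.0553,"fingers":1},
  {"twist":-0.0553,"fingers":1},
  {"twist":-0.0553,"fingers":1},
  {"twist":-0.0553,"fingers":1},
  {"tz":0.12,"fingers":1},
])

```text
validation failed for argument at $.mo...
```

```bash
python3 - <<'E'
from h import *
snap('wrist','w1'); s=ctrl.read_state(); print(s['eef_pos'],s['tool_rot'],s['clock'],s['force'])
E
```

```text
[6.49639496e+02 4.69097272e-02 2.41748264e+02] [-3.14041358e+00  9.49991494e-06  1.57086393e+00] 0.2 [0.59890674 0.59916481 0.76142518]
```

View pics/w1.png

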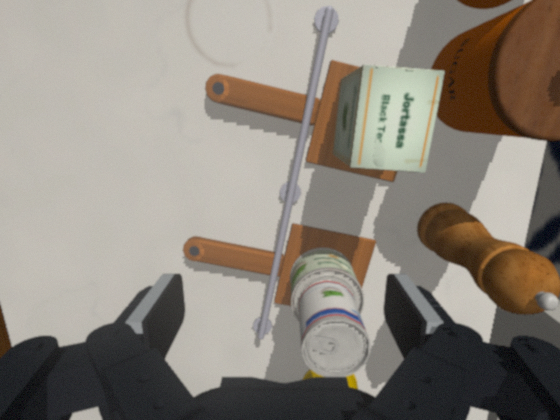

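The call was refused, probably because some rows left out keys; nothing moved and the view is unchanged. I'll give every key.

Call:
carry_out([
  {"tx":-0.088,"ty":-0.08,"tz":0,"twist":0,"fingers":1},
  {"tx":-0.088,"ty":-0.08,"tz":0.05,"twist":0,"fingers":1},
  {"tx":-0.088,"ty":-0.08,"tz":0.1,"twist":0,"fingers":1},
  {"tx":0,"ty":0,"tz":0,"twist":-0.0553,"fingers":1},
  {"tx":0,"ty":0,"tz":0,"twist":-0.0553,"fingers":1},
  {"tx":0,"ty":0,"tz":0,"twist":-0.0553,"fingers":1},
  {"tx":0,"ty":0,"tz":0,"twist":-0.0553,"fingers":1},
  {"tx":0,"ty":0,"tz":0,"twist":-0.0553,"fingers":1},
  {"tx":0,"ty":0,"tz":0,"twist":-0.0553,"fingers":1},
  {"tx":0,"ty":0,"tz":0,"twist":-0.0553,"fingers":1},
  {"tx":0,"ty":0,"tz":0,"twist":-0.0553,"fingers":1},
  {"tx":0,"ty":0,"tz":0.12,"twist":0,"fingers":1},
])

```text
clock: 1.7
eef_pos: [580.3, -79.5, 163.1]
tool_rot: [3.141, 0.006, 2.961]
force: [-0.3, -0.2, -0.6]
width: 85.3
gripper_force: 0.0
```

```bash
python3 - <<'E'
from h import *
snap('wrist','w2'); s=ctrl.read_state(); print(s['eef_pos'],s['tool_rot'],s['clock'],s['force'])
E
```

```text
[575.92965361 -79.43385597 157.19737574] [-3.14147396 -0.00485095  2.96033753] 1.75 [-1.30326721 -0.12905323 -3.69174672]
```

View pics/w2.png

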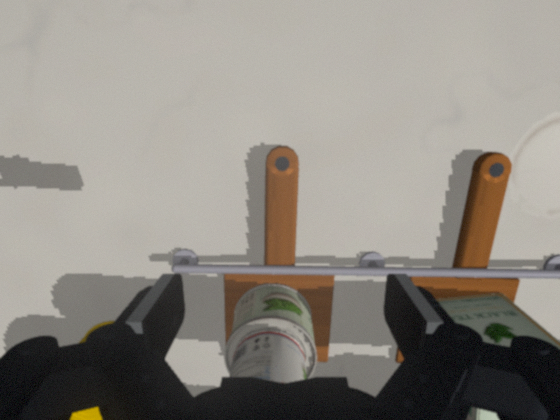

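Close up, the handle's centreline runs from (282,148) at the end to (281,250), in line with the image's vertical. The rail is at row 270, blade corners are near (224,275) and (334,275), and the lower tin front is at row 288.

```bash
python3 - <<'E'
from h import *
s=ctrl.read_state(); p=s['eef_pos'];y=s['tool_rot'][2];print(p,y)
X=np.array([np.cos(y),np.sin(y)]);Y=np.array([np.sin(y),-np.cos(y)])
for n,u,v,z in [('end',282,148,14),('hole',282,163,14),('mid',281,250,14),('bl',224,278,6),('br',334,278,6),('farR',327,360,6)]:
    q=ray('w2',u,v,z); d=q[:2]-p[:2]; print(n,q.round(1),'tool',(d@X).round(1),(d@Y).round(1))
E
```

```text
[575.92965361 -79.43385597 157.19737574] 2.960337530992857
end [534.3 -72.5  14. ] tool 42.2 -0.6
hole [546.2 -74.7  14. ] tool 30.1 -0.6
mid [621.6 -89.4  14. ] tool -46.7 -1.6
bl [ 642.9 -147.5    6. ] tool -78.2 -54.9
br [661.5 -46.5   6. ] tool -78.3 47.8
farR [751.3 -66.2   6. ] tool -170.1 44.7
```

Call:
carry_out([
  {"tx":0,"ty":0,"tz":0.14,"twist":0,"fingers":1},
  {"tx":0,"ty":-0.003,"tz":0.14,"twist":0,"fingers":1},
  {"tx":0,"ty":0,"tz":0.1,"twist":0,"fingers":1},
  {"tx":0,"ty":0,"tz":0.03,"twist":0,"fingers":1},
  {"tx":0,"ty":0,"tz":0,"twist":0,"fingers":1},
  {"tx":0,"ty":0,"tz":0,"twist":0,"fingers":1},
])

```text
clock: 2.5
eef_pos: [578.9, -80.1, 39.7]
tool_rot: [3.141, 0.002, 2.96]
force: [0.3, -0.0, -0.3]
width: 85.2
gripper_force: 0.0
```

```bash
python3 - <<'E'
from h import *
s=ctrl.read_state(); print(ctrl.tips_ahead,s['eef_pos'],s['tool_rot'],s['force'],s['width'])
E
```

```text
11.0 [578.90675859 -80.11001419  39.70077716] [3.14131675e+00 2.33243269e-03 2.96044062e+00] [ 0.28054759 -0.00032853 -0.25741396] 85.19963174708684
```

Call:
carry_out([
  {"tx":0,"ty":0,"tz":0.05,"twist":0,"fingers":1},
  {"tx":0,"ty":0,"tz":0.032,"twist":0,"fingers":1},
  {"tx":0,"ty":0,"tz":0,"twist":0,"fingers":0.6},
  {"tx":0,"ty":0,"tz":0,"twist":0,"fingers":0},
  {"tx":0,"ty":0,"tz":0,"twist":0,"fingers":0},
  {"tx":0,"ty":0,"tz":0,"twist":0,"fingers":0},
  {"tx":0,"ty":0,"tz":0,"twist":0,"fingers":0},
  {"tx":0,"ty":0,"tz":0,"twist":0,"fingers":0},
  {"tx":0,"ty":0,"tz":0,"twist":0,"fingers":0},
])

```text
clock: 3.62
eef_pos: [578.1, -80.4, 14.4]
tool_rot: [-3.141, 0.001, 2.96]
force: [-0.2, -1.4, 6.2]
width: 26.4
gripper_force: 59.6
```

Call:
carry_out([
  {"tx":0.005,"ty":0,"tz":0,"twist":0,"fingers":0},
  {"tx":0.01,"ty":0,"tz":0,"twist":0,"fingers":0},
  {"tx":0.015,"ty":0,"tz":0,"twist":0,"fingers":0},
  {"tx":0.015,"ty":0,"tz":0,"twist":0,"fingers":0},
  {"tx":0.015,"ty":0,"tz":0,"twist":0,"fingers":0},
  {"tx":0.015,"ty":0,"tz":0,"twist":0,"fingers":0},
  {"tx":0.015,"ty":0,"tz":0,"twist":0,"fingers":0},
  {"tx":0.015,"ty":0,"tz":0,"twist":0,"fingers":0},
  {"tx":0.015,"ty":0,"tz":0,"twist":0,"fingers":0},
  {"tx":0.015,"ty":0,"tz":0,"twist":0,"fingers":0},
  {"tx":0.015,"ty":0,"tz":0,"twist":0,"fingers":0},
  {"tx":0.015,"ty":0,"tz":0,"twist":0,"fingers":0},
])

```text
clock: 5.12
eef_pos: [531.8, -70.6, 14.3]
tool_rot: [3.14, 0.005, 2.962]
force: [6.6, -2.0, 2.5]
width: 26.2
gripper_force: 58.8
```

```bash
python3 - <<'E'
from h import *
im=snap('scene','s3')['color'][130:320,190:410]; cv2.imwrite('pics/s3c.png',cv2.resize(im,None,fx=3,fy=3))
E
```

```text
(no output)
```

View pics/s3c.png

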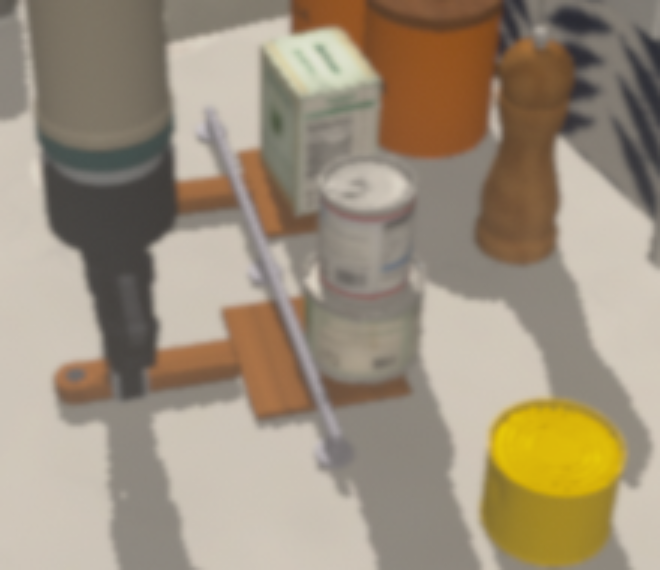

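The tins are upright against the rail and the blade is sliding out. I'll continue.

Call:
carry_out([
  {"tx":0.015,"ty":0,"tz":0,"twist":0,"fingers":0},
  {"tx":0.015,"ty":0,"tz":0,"twist":0,"fingers":0},
  {"tx":0.015,"ty":0,"tz":0,"twist":0,"fingers":0},
  {"tx":0.015,"ty":0,"tz":0,"twist":0,"fingers":0},
  {"tx":0.015,"ty":0,"tz":0,"twist":0,"fingers":0},
  {"tx":0.015,"ty":0,"tz":0,"twist":0,"fingers":0},
  {"tx":0.015,"ty":0,"tz":0,"twist":0,"fingers":0},
  {"tx":0.015,"ty":0,"tz":0,"twist":0,"fingers":0},
  {"tx":0.015,"ty":0,"tz":0,"twist":0,"fingers":0},
  {"tx":0.015,"ty":0,"tz":0,"twist":0,"fingers":0},
  {"tx":0.015,"ty":0,"tz":0,"twist":0,"fingers":0},
  {"tx":0.015,"ty":0,"tz":0,"twist":0,"fingers":0},
])

```text
clock: 6.68
eef_pos: [477.6, -60.8, 14.3]
tool_rot: [3.14, 0.004, 2.962]
force: [5.0, -1.9, 5.9]
width: 26.6
gripper_force: 59.3
```

Call:
carry_out([
  {"tx":0.015,"ty":0,"tz":0,"twist":0,"fingers":0},
  {"tx":0.015,"ty":0,"tz":0,"twist":0,"fingers":0},
  {"tx":0.015,"ty":0,"tz":0,"twist":0,"fingers":0},
  {"tx":0.015,"ty":0,"tz":0,"twist":0,"fingers":0},
  {"tx":0.015,"ty":0,"tz":0,"twist":0,"fingers":0},
  {"tx":0.015,"ty":0,"tz":0,"twist":0,"fingers":0},
  {"tx":0.01,"ty":0,"tz":0,"twist":0,"fingers":0},
  {"tx":0,"ty":0,"tz":0,"twist":0,"fingers":0},
  {"tx":0,"ty":0,"tz":0,"twist":0,"fingers":0},
])

```text
clock: 7.8
eef_pos: [447.2, -55.4, 14.3]
tool_rot: [3.141, 0.001, 2.962]
force: [4.4, -0.2, 7.1]
width: 26.0
gripper_force: 59.6
```

```bash
python3 - <<'E'
from h import *
im=snap('scene','s4')['color'][130:320,190:410]; cv2.imwrite('pics/s4c.png',cv2.resize(im,None,fx=3,fy=3))
E
```

```text
(no output)
```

View pics/s4c.png

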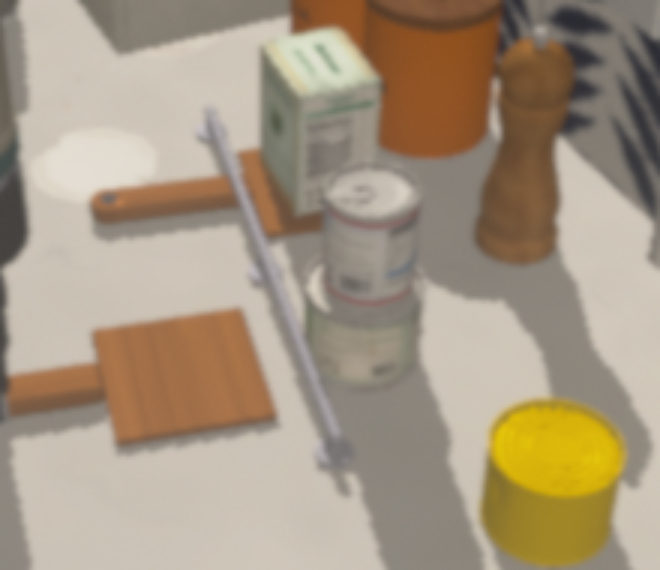

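The board is fully clear and flat. The tins stand stacked and upright behind the rail, with the top tin offset by only about 6 mm, and the other board hasn't moved. I'll release and rise.

Call:
carry_out([
  {"tx":0,"ty":0,"tz":0,"twist":0,"fingers":0.6},
  {"tx":0,"ty":0,"tz":0,"twist":0,"fingers":0.8},
  {"tx":0,"ty":0,"tz":0,"twist":0,"fingers":0.8},
  {"tx":0,"ty":0,"tz":0,"twist":0,"fingers":0.8},
  {"tx":0,"ty":0,"tz":-0.03,"twist":0,"fingers":0.8},
  {"tx":0,"ty":0,"tz":-0.08,"twist":0,"fingers":0.8},
  {"tx":0,"ty":0,"tz":-0.1,"twist":0,"fingers":0.8},
  {"tx":0,"ty":0,"tz":-0.08,"twist":0,"fingers":0.8},
  {"tx":0,"ty":0,"tz":0,"twist":0,"fingers":0.8},
  {"tx":0,"ty":0,"tz":0,"twist":0,"fingers":0.8},
  {"tx":0,"ty":0,"tz":0,"twist":0,"fingers":0.8},
])

```text
clock: 9.22
eef_pos: [446.0, -56.0, 100.1]
tool_rot: [-3.141, -0.001, 2.961]
force: [-0.1, -0.1, 0.2]
width: 68.4
gripper_force: 0.0
```

```bash
python3 - <<'E'
from h import *
a=snap('scene','s5')['color'];b=snap('side','d5')['color']
cv2.imwrite('pics/s5c.png',np.vstack([cv2.resize(a[130:320,100:410],None,fx=1.5,fy=1.5),cv2.resize(b[100:300,100:410],None,fx=1.5,fy=1.5)]))
E
```

```text
(no output)
```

View pics/s5c.png

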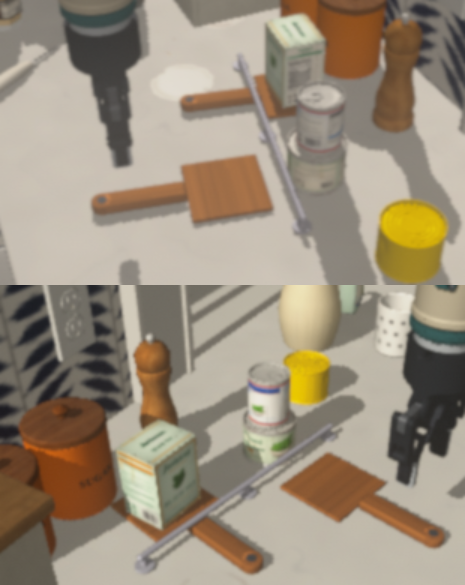

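Both views show the board free and flat, the tins stacked and upright behind the rail, and the gripper clear.

```bash
python3 -c "
from cell import job; print(job.finish_job())"
```

```text
the job is handed in; nothing more can be done
None
```

I pulled the board out from under the tins and handed the job in; the hand-in gave no verdict, but the last pictures show the tins stacked and upright on the worktop behind the rail, the board flat and clear, and the other board apparently unmoved.

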